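# Load the glassware dryer and hang up the wash basket

## Task

Finish the washing-up: first shut the glassware dryer's air by pushing its slide knob fully home, then put every washed tube, mouth down, fully down on a dryer spigot of its own, and once they are all on, pull the knob fully out to turn the air back on. Also swing the folding hook on the wooden rack straight out and hang the empty wire basket on it near the middle of its bail, whenever it suits you, and leave the other things on the bench where they are.

Things in the scene. Friction and masses are not known exactly. Their poses are not given: they have to be found in the camera images.
- tube1: washed tube of white plastic, 44 mm outside and 38 mm inside diameter, 110 mm long, 70 g, open at the bottom end (three thread rings beside the mouth) and closed at the top; stands mouth down on the 3 mm thick draining mat. Origin: centre of the mouth; z points up to the closed end. Two to four tubes are present; all alike.
- tube2: washed tube of white plastic, 44 mm outside and 38 mm inside diameter, 110 mm long, 70 g, open at the bottom end (three thread rings beside the mouth) and closed at the top; stands mouth down on the 3 mm thick draining mat. Origin: centre of the mouth; z points up to the closed end. Two to four tubes are present; all alike.
- tube3: washed tube of white plastic, 44 mm outside and 38 mm inside diameter, 110 mm long, 70 g, open at the bottom end (three thread rings beside the mouth) and closed at the top; stands mouth down on the 3 mm thick draining mat. Origin: centre of the mouth; z points up to the closed end. Two to four tubes are present; all alike.
- tube4: washed tube of white plastic, 44 mm outside and 38 mm inside diameter, 110 mm long, 70 g, open at the bottom end (three thread rings beside the mouth) and closed at the top; stands mouth down on the 3 mm thick draining mat. Origin: centre of the mouth; z points up to the closed end. Two to four tubes are present; all alike.
- spigot1 (a point): foot of one of the dryer's four upright steel air spigots, on its axis at the dryer's deck (80 mm above the bench). Spigot: 34 mm diameter, 52 mm straight and then a cone to 14 mm diameter, 72 mm high in all; fits a tube with 2 mm clearance all round. A tube is fully down when its mouth rests on the deck, its origin at this point. x and y axes as the dryer's. Any tube may go on any spigot.
- spigot2 (a point): foot of one of the dryer's four upright steel air spigots, on its axis at the dryer's deck (80 mm above the bench). Spigot: 34 mm diameter, 52 mm straight and then a cone to 14 mm diameter, 72 mm high in all; fits a tube with 2 mm clearance all round. A tube is fully down when its mouth rests on the deck, its origin at this point. x and y axes as the dryer's.
- spigot3 (a point): foot of one of the dryer's four upright steel air spigots, on its axis at the dryer's deck (80 mm above the bench). Spigot: 34 mm diameter, 52 mm straight and then a cone to 14 mm diameter, 72 mm high in all; fits a tube with 2 mm clearance all round. A tube is fully down when its mouth rests on the deck, its origin at this point. x and y axes as the dryer's.
- spigot4 (a point): foot of one of the dryer's four upright steel air spigots, on its axis at the dryer's deck (80 mm above the bench). Spigot: 34 mm diameter, 52 mm straight and then a cone to 14 mm diameter, 72 mm high in all; fits a tube with 2 mm clearance all round. A tube is fully down when its mouth rests on the deck, its origin at this point. x and y axes as the dryer's.
- dryer: glassware dryer, fixed: a flat metal box 230 mm (x) by 240 mm (y), deck 80 mm above the bench, with four spigots in a 2 by 2 square, 90 mm apart along its x and 100 mm along its y. Origin: centre of its underside, on the bench; its front with the knob faces its own -x
- damper (a joint): how far the dryer's air slide is pushed in, m: 0 is fully out (air on), where it starts; 0.036 is fully home (air shut). Goes in along the dryer's x. A spring snaps it to the nearer end from either side of mid-travel and holds it there; moving it needs up to about 6 N
- damper_knob (a point): middle of the black round knob on the front of the dryer, 33 mm diameter and 18 mm thick along the dryer's x, on a 10 mm stem; its centre is 45 mm above the bench. When home there are 17 mm between the knob's back and the dryer's front. Axes as the dryer's. Moves with the knob
- hook (a joint): angle of the folding hook, rad: 0 folded flat along the rack's front, 1.571 straight out (its stop). Starts near folded; stays where it is left (light friction, 0.05 N m)
- hook_hinge (a point): hook's upright hinge pin, 20 mm in front of the rack's front face, at mid-height of the arm (195 mm above the bench). x points along the arm to the tip, z up; as the hook opens, x turns clockwise seen from above, from along the rack to straight out of it
- hook_tip (a point): on the hook's upturned nose, 83 mm from the hinge, 239 mm above the bench, to be pinched here: a round upright steel pin of 12 mm diameter with a 15 mm ball on top, ending 251 mm above the bench, above the rack's top. Moves with the hook
- hook_seat (a point): on top of the hook's arm (a flat bar 8 mm wide and 12 mm high), 45 mm from the hinge and 201 mm above the bench: where the bail is to rest. Moves with the hook
- rack: low wooden reagent rack, fixed, top 230 mm above the bench, 400 mm long along its x, with the hook on its front face, which lies in its y = 0 plane and faces its -y. Its top is bare up to 110 mm behind the front; then bottles stand on it, up to 360 mm above the bench. Origin: on the bench, in the front face below the hook's hinge
- basket: empty steel wire basket, 150 mm (x) by 90 mm (y), 55 mm high, 220 g, with a fixed wire bail along x over its middle. Origin: centre of its underside; z up
- bail (a point): middle of the bail's straight top bar: 8 mm round bar running along x, straight for 60 mm either side, axis 146 mm above the basket's underside; the opening between the bail and the basket's rim is 87 mm high and 135 mm wide
- beaker_a: large glass beaker, 84 mm wide, 110 mm high, not part of the job, to be left in place. Origin: on the bench, centre of its underside
- beaker_b: small glass beaker, 68 mm wide, 85 mm high, not part of the job, to be left in place. Origin: on the bench, centre of its underside
- wash_bottle: white wash bottle with a red cap, 66 mm diameter, 190 mm high, not part of the job, to be left in place. Origin: on the bench, centre of its underside
- jar: amber jar, 80 mm diameter, 100 mm high, not part of the job, to be left in place. Origin: on the bench, centre of its underside
- brush: bottle brush lying flat along its x, from 165 mm behind to 84 mm ahead of its origin, 32 mm thick, not part of the job, to be left in place. Origin: on the bench
There are look-alikes about, which are no part of the job. What is shaped like the tube3 but pink is not meant.

How it is judged (in metres and radians):
On the way, in this order (a step that is already met when the one before it is completed fails the run):
1. the air is shut (knob fully home) while no tube is on a spigot yet (value of joint damper above 0.031 m and not ((horizontal distance between tube1 and dryer below 0.09 m and height (world z) of tube1 below 0.13 m) or (horizontal distance between tube2 and dryer below 0.09 m and height (world z) of tube2 below 0.13 m) or (horizontal distance between tube3 and dryer below 0.09 m and height (world z) of tube3 below 0.13 m) or (horizontal distance between tube4 and dryer below 0.09 m and height (world z) of tube4 below 0.13 m))), for 0.2 s.
2. every tube is fully down on a spigot, with the air still shut ((distance between tube1 and spigot1 below 0.007 m or distance between tube1 and spigot2 below 0.007 m or distance between tube1 and spigot3 below 0.007 m or distance between tube1 and spigot4 below 0.007 m) and angle between each of tube1, tube2, tube3, tube4's own z axis and vertical below 0.1 rad and (distance between tube2 and spigot1 below 0.007 m or distance between tube2 and spigot2 below 0.007 m or distance between tube2 and spigot3 below 0.007 m or distance between tube2 and spigot4 below 0.007 m) and (distance between tube3 and spigot1 below 0.007 m or distance between tube3 and spigot2 below 0.007 m or distance between tube3 and spigot3 below 0.007 m or distance between tube3 and spigot4 below 0.007 m) and (distance between tube4 and spigot1 below 0.007 m or distance between tube4 and spigot2 below 0.007 m or distance between tube4 and spigot3 below 0.007 m or distance between tube4 and spigot4 below 0.007 m) and value of joint damper above 0.031 m), for 0.2 s.
3. the air is turned on again (knob fully out) with every tube fully down ((distance between tube1 and spigot1 below 0.007 m or distance between tube1 and spigot2 below 0.007 m or distance between tube1 and spigot3 below 0.007 m or distance between tube1 and spigot4 below 0.007 m) and angle between each of tube1, tube2, tube3, tube4's own z axis and vertical below 0.1 rad and (distance between tube2 and spigot1 below 0.007 m or distance between tube2 and spigot2 below 0.007 m or distance between tube2 and spigot3 below 0.007 m or distance between tube2 and spigot4 below 0.007 m) and (distance between tube3 and spigot1 below 0.007 m or distance between tube3 and spigot2 below 0.007 m or distance between tube3 and spigot3 below 0.007 m or distance between tube3 and spigot4 below 0.007 m) and (distance between tube4 and spigot1 below 0.007 m or distance between tube4 and spigot2 below 0.007 m or distance between tube4 and spigot3 below 0.007 m or distance between tube4 and spigot4 below 0.007 m) and value of joint damper below 0.005 m), for 0.2 s.
At the end, for the whole second after the job is handed in: Every tube present is upright on a spigot of its own, mouth within 7 mm of its foot; the knob is within 5 mm of fully out; the hook is out at least 1.35 rad and carries the basket, bail middle within 40 mm of the seat, underside over 20 mm above the bench; the tubes at rest (all of step 3 and value of joint hook above 1.35 rad and distance between bail and hook_seat below 0.04 m and height (world z) of basket above 0.02 m and linear speed of each of tube1, tube2, tube3, tube4 below 0.02 m/s); the robot touches nothing.
It fails at once if another thing on the bench is moved more than 40 mm (distance of any of beaker_a, beaker_b, wash_bottle, jar, brush from where it was at the start of the episode above 0.04 m).
Of tube1, tube2, tube3, tube4 only 2 to 4 are there at a start; the rules pass over those that are not, and their reading is None.
At some moment in a run one of basket may be knocked a few centimetres aside while the robot is not near it.
It also fails if it takes over 210 s, if anything falls off the work surface, if the arm or the gripper's body presses on something with over 40 N, if the wrist force passes 120 N, or if a joint passes its speed limit or range.

## Robot

A 6-joint arm with a two-finger parallel gripper is mounted at the origin on the work surface. World frame = base frame: x ahead of the robot, y to its left, z up, the work surface at z = 0. Lengths are in mm, angles in rad, forces in N, time in s.
With the tool pointing down it reaches from about 325 to 875 mm from the base axis. Payload 4.4 kg.
Tool frame: the origin (TCP) lies on the centre line of the jaws, within the pads' length; the fingertips stand ahead of it and the grasp point (between the pads) lies 6 mm ahead of it (ctrl.tcp_to_tips is the z of the fingertips in the tool frame, in mm); z points along the fingers, y is the line along which they close (so a half turn about z gives the same grasp; the last joint's range is limited). The gripper opens to 85 mm and grips with 20 to 120 N. Pads are 22 mm wide; open, the fingers measure 114 mm over their backs; the gripper's body (76 mm by 85 mm) begins 54 mm behind the grasp point. The pads swing forward as they close: fully open they stand 13 mm farther back than shut.
Start: joints at [-1.429, 0.207, 1.542, -0, 1.393, -0.15], TCP at [165.401, -550.699, 256.282] pointing down, gripper open.
Joint ranges: [-2.73, 2.73], [-0.86, 2.22], [0.23, 2.46], [-1.11, 4.25], [0.08, 2.63], [-2.82, 2.82]. Speed limits (rad/s): [2.79, 2.79, 3.14, 3.14, 3.14, 3.14].

## Interface

Orientations are given as a 3x3 rotation matrix whose columns are the frame's x, y, z axes.
In Python, from plant import ctrl, sensors, optics gives the robot as it stands. Calls block until the motion is done:
- ctrl.move_ptp(position, orientation): joint-space move of the TCP to a pose.
- ctrl.move_l(position, rot=None, vel=150, threshold=None): straight line of the TCP; rot=None keeps the orientation; vel is the mean speed in mm/s. With threshold (N) it stops when the force on the tool has changed by that much, and returns True; else False.
- ctrl.set_joints(angles): joint-space move.
- ctrl.gripper_to(opening, force=None): finger opening in mm; force is the grip in N (None keeps the last); returns when the fingers have stopped.
- ctrl.hold(seconds).
- ctrl.solve_ik(position, orientation): joint angles nearest the present ones, or None.
- sensors.read_state(): the state.
- optics.grab_frame(name): name is "scene" or "top" or "wrist"; returns (picture, depth): 400x640x3 uint8, red, green, blue; 400x640 float32, mm along the optical axis (not along the pixel's ray), 0 where there is no reading.
- optics.camera_params(name): a dict with "mtx" (3x3 intrinsics, pixels), "R" (3x3) and "t" (3): a world point X has camera coordinates R X + t; the wrist camera has in their place "T_tool_cam" (4x4, takes a point from camera to tool coordinates, whose origin is the TCP and whose axes are the flange's). Camera axes: x right, y down, z forward; pixel columns grow to the right and rows downward; lengths in mm; the calibration is good to about 2 mm. The wrist camera is an equidistant fisheye: a pixel r from the principal point sees the ray r / f radians off the axis. A picture is of the moment at which its call begins: read the wrist's pose just before it. camera_params takes no time and is no camera call.
A pose or a line that the arm cannot do raises ctrl.MotionError and nothing moves.
- ctrl.finish_job(): hands the job in; it is judged then, once.
The state is a dict: "t": time; "q": joint angles; "qvel": joint speeds; "tau": joint torques, N m; "eef_pos": TCP position; "eef_rot": TCP orientation; "force": force on the tool from outside, world axes, zero at the start; "wrist_torque": the same for the moment, N m; "grip_width": finger opening in mm; "grasp_force": force on a finger pad.
Only numpy, scipy, OpenCV 4.12 (cv2) and the standard library are available. Lean on these libraries where they do the work, as an engineer would, in place of code of your own. Each camera call takes 0.05 s, during which the arm holds its last target. There are 200 camera calls.

## Working session

There is one attempt and no reset: what is moved stays moved. The work goes in short steps, each a Python script; the robot and the scene stay as the last script left them, time stands still between calls to the robot, and variables do not carry over. Pictures are saved under pics/ and viewed, at most 15 in all, crops included, and the job is handed in when it is done.

```bash
ls; mkdir -p pics; python3 - <<'E'
from plant import ctrl, sensors, optics
import numpy as np, cv2
for n in ("scene","top"):
    p,d=optics.grab_frame(n); np.savez(f"{n}0.npz",p=p,d=d)
    cv2.imwrite(f"pics/{n}0.png",p[...,::-1]); c=optics.camera_params(n); print(n,c)
print(optics.camera_params("wrist"), ctrl.tcp_to_tips, sensors.read_state())
E
```

```text
pics
scene {'mtx': array([[428.19951168,   0.        , 315.51989912],
       [  0.        , 428.19951168, 196.71037213],
       [  0.        ,   0.        ,   1.        ]]), 'R': array([[-0.46087375,  0.88727981,  0.01816411],
       [ 0.66524472,  0.35894599, -0.65468102],
       [-0.58740518, -0.28964172, -0.75568699]]), 't': array([ 241.70819093, -259.07772112, 1788.57641159])}
top {'mtx': array([[495.47940017,   0.        , 319.55701113],
       [  0.        , 495.47940017, 205.49511487],
       [  0.        ,   0.        ,   1.        ]]), 'R': array([[ 0.01400969, -0.99975011, -0.0174199 ],
       [-0.99895082, -0.01323458, -0.04384188],
       [ 0.04360038,  0.01801584, -0.9988866 ]]), 't': array([  23.34859048,  541.18646805, 1622.78633713])}
{'mtx': array([[309.70691629,   0.        , 319.36417564],
       [  0.        , 309.70691629, 200.46580933],
       [  0.        ,   0.        ,   1.        ]]), 'T_tool_cam': array([[ 4.65018013e-04, -9.48844977e-01, -3.15741972e-01,
         8.25409420e+01],
       [ 9.99999875e-01,  4.98746820e-04, -2.60195390e-05,
        -7.1309056
[... 276 characters left out ...]
        1.39349994e+00, -1.50517982e-01]), 'qvel': array([-0.00070771, -0.00226269, -0.00289219,  0.00014207, -0.0014585 ,
       -0.0002291 ]), 'tau': array([-4.36897590e-04, -3.84090364e+01, -2.92548108e+01, -2.32973744e-04,
        4.85986980e-03,  1.68450180e-05]), 'eef_pos': array([ 165.2865607 , -550.05288677,  255.19105659]), 'eef_rot': array([[ 9.57729930e-01,  2.87668686e-01, -3.28059771e-04],
       [ 2.87668720e-01, -9.57727621e-01,  2.12384658e-03],
       [ 2.96772252e-04, -2.12844397e-03, -9.99997691e-01]]), 'force': array([-0.0040038 , -0.48878492,  0.15515327]), 'wrist_torque': array([ 0.02091209, -0.03450095, -0.0524067 ]), 'grasp_force': 0.0, 'grip_width': 85.5102708272157}
```

View pics/scene0.png

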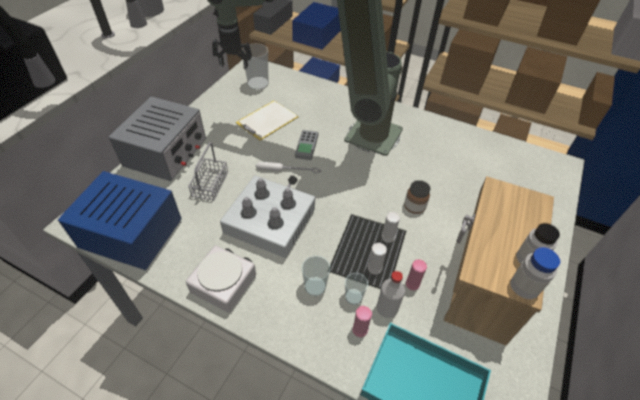

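View pics/top0.png

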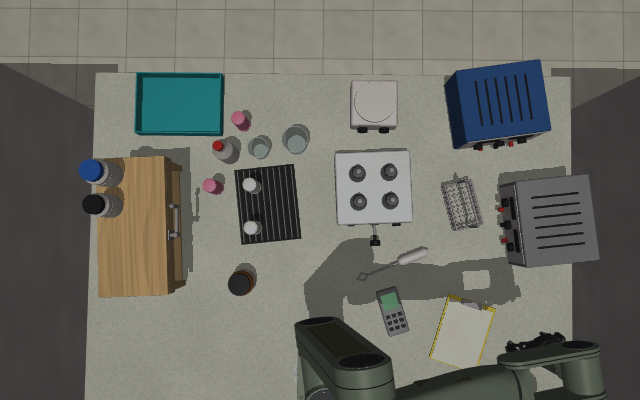

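Scene: the dryer is at top-view (374,187) with its knob at (375,240). There are two white tubes, at (250,184) and (251,227), and the pink look-alikes are at (241,119) and (212,185). The rack is at left with the hook near (175,220), the basket is at (461,203), the brush at (395,262) and the jar at (241,282).

```bash
cat > h.py <<'E'
from plant import ctrl, sensors, optics
import numpy as np, cv2
C={n:optics.camera_params(n) for n in ("scene","top","wrist")}
def ray(n,u,v):
    c=C[n]; K=c["mtx"]; x=(u-K[0,2])/K[0,0]; y=(v-K[1,2])/K[1,1]
    if n=="wrist":
        s=sensors.read_state(); R=s["eef_rot"]; p=s["eef_pos"]; T=c["T_tool_cam"]
        r=np.hypot(x,y); d=np.array([x*np.sinc(r/np.pi),y*np.sinc(r/np.pi),np.cos(r)])
        return p+R@T[:3,3], R@T[:3,:3]@d
    return -c["R"].T@c["t"], c["R"].T@np.array([x,y,1.])
def onz(n,u,v,z):
    o,d=ray(n,u,v); return o+d*(z-o[2])/d[2]
def cloud(n,d):
    c=C[n]; K=c["mtx"]; v,u=np.mgrid[0:400,0:640]
    P=np.stack([(u-K[0,2])/K[0,0]*d,(v-K[1,2])/K[1,1]*d,d],-1)
    return (P-c["t"])@c["R"]
def down(a):
    "tool down, tool y (closing line) along world angle a"
    y=np.array([np.cos(a),np.sin(a),0]); z=np.array([0,0,-1.]); return np.stack([np.cross(y,z),y,z],1)
E
python3 - <<'E'
from h import *
f=np.load("top0.npz"); p,d=f["p"],f["d"]; W=cloud("top",d); Z=W[...,2]
def blobs(m,name,mn=20):
    n,l,s,c=cv2.connectedComponentsWithStats(m.astype(np.uint8))
    for i in range(1,n):
        if s[i,4]>=mn:
            k=l==i; print(name,s[i].tolist(),"px",c[i].round(1),"xyz",np.median(W[k],0).round(1), "mean",W[k].mean(0).round(1))
def box(u0,v0,u1,v1):
    m=np.zeros(Z.shape,bool); m[v0:v1,u0:u1]=1; return m
hsv=cv2.cvtColor(p,cv2.COLOR_RGB2HSV)
blobs(box(230,150,300,250)&(Z>95)&(Z<130),"tube")
dk=box(325,140,425,235)&(Z>65)&(Z<95)
blobs(dk,"deck",500)
cn=cv2.findContours((dk).astype(np.uint8),0,2)[0]; c=max(cn,key=cv2.contourArea)
pts=np.array([onz("top",u,v,80)[:2] for [[u,v]] in c],np.float32); print("deckrect",cv2.minAreaRect(pts))
blobs(box(325,140,425,235)&(Z>125),"spig",3)
blobs(box(360,226,390,250)&(Z>20)&(Z<75),"knob",3)
bm=box(430,165,492,240)&(Z>15); blobs(bm,"basket",30)
cn=cv2.findContours(bm.astype(np.uint8),0,2)[0]
blobs(box(430,165,492,240)&(Z>125),"bail",3)
blobs(box(165,190,195,250)&(Z>170)&(Z<300),"rackhook",3)
blobs(box(95,150,190,300)&(Z>215)&(Z<240),"racktop",300)
hk=box(170,190,195,250); 
rt=box(95,150,190,300)&(Z>222)&(Z<236)
# rack front edge per row
for v in range(165,290,12):
    us=np.where(rt[v])[0]; 
    if len(us): print(v,us.max(),W[v,us.max()].round(1))
for n,b in (("top",(150,180,210,260)),("scene",(430,190,500,290))):
    q=np.load(n+"0.npz")["p"][b[1]:b[3],b[0]:b[2]]; cv2.imwrite(f"pics/c_{n}.png",cv2.resize(q[...,::-1],None,fx=6,fy=6,interpolation=2))
a=cv2.imread("pics/c_top.png"); b=cv2.imread("pics/c_scene.png"); h=max(a.shape[0],b.shape[0])
o=np.zeros((h,a.shape[1]+b.shape[1],3),np.uint8); o[:a.shape[0],:a.shape[1]]=a; o[:b.shape[0],a.shape[1]:]=b; cv2.imwrite("pics/c.png",o); print(o.shape)
E
```

```text
tube [230, 150, 5, 8, 27] px [231.5 153. ] xyz [697.5 306.  114.2] mean [697.  306.3 111.4]
tube [242, 178, 15, 14, 161] px [249.2 184.4] xyz [599.8 248.6 114.3] mean [599.  248.3 113.9]
tube [243, 221, 15, 14, 163] px [250.4 227.3] xyz [466.8 242.4 114.8] mean [466.  241.9 114.2]
deck [334, 150, 79, 75, 5027] px [373.  187.4] xyz [ 597.5 -139.    80. ] mean [ 597.5 -138.7   79.9]
deckrect ((597.792236328125, -138.40966796875), (230.61651611328125, 239.921630859375), 3.0522024631500244)
spig [385, 165, 11, 11, 95] px [390.2 170.3] xyz [ 644.4 -184.8  142.4] mean [ 644.8 -184.8  142.5]
spig [353, 167, 11, 11, 96] px [357.8 171.6] xyz [639.7 -86.6 141.5] mean [639.8 -86.6 142.1]
spig [387, 195, 11, 12, 97] px [391.8 199.7] xyz [ 555.1 -189.7  142.7] mean [ 555.  -188.3  158. ]
spig [354, 196, 11, 11, 97] px [358.9 201. ] xyz [549.9 -90.7 143.3] mean [550.4 -90.9 142.5]
knob [370, 226, 10, 20, 102] px [374.3 238.3] xyz [ 430.7 -146.    53.6] mean [ 436.2 -146.8   53.5]
basket [442, 179, 42, 52, 532] px [465.1 204.3] xyz [ 547.2 -428.7   55.6] mean [ 547.2 -424.2   93.8]
bail [463, 179, 16, 49, 144] px [471.6 203. ] xyz [ 546.9 -429.1  147.7] mean [ 547.4 -423.5  168.2]
rackhook [165, 190, 16, 60, 604] px [170.3 220.9] xyz [479.8 466.5 204.3] mean [481.6 462.2 206. ]
racktop [96, 156, 74, 142, 8632] px [135.1 231.4] xyz [440.8 553.3 230. ] mean [450.3 555.5 229.9]
165 164 [642.  476.3 232.9]
177 164 [607.4 475.6 232.1]
189 165 [573.2 473.7 226.4]
201 165 [538.4 471.7 229.3]
213 166 [504.  469.7 223.9]
225 166 [469.4 466.6 230.2]
237 167 [435.  464.2 226.1]
249 167 [401.  461.  232.9]
261 167 [366.4 462.1 226.7]
273 167 [331.9 462.1 223.8]
285 167 [299.  457.6 234.7]
(600, 780, 3)
```

View pics/c.png

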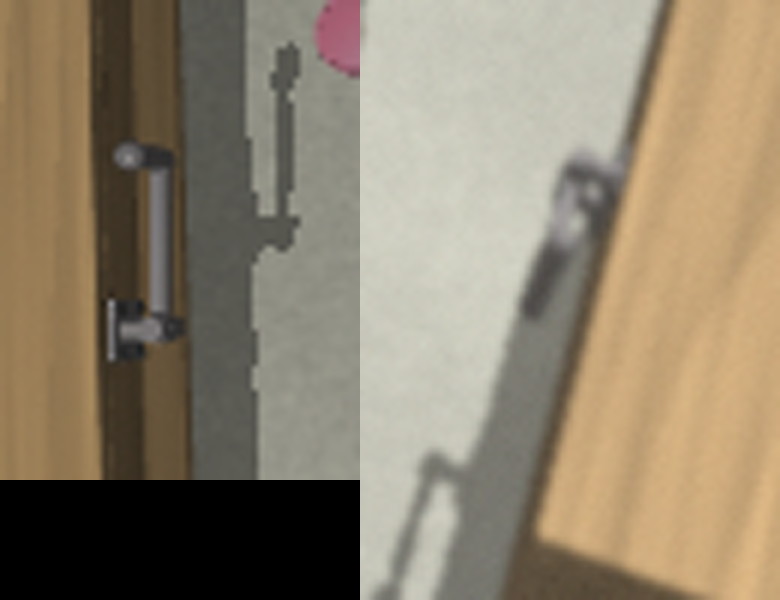

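Crop: the hinge is at top-view px (177.5,234.5) and the nose ball at (171.5,205.8), so the hook is nearly folded along +x. The deck rectangle measures 230.6 x 239.9, which matches the given size, and the spigot spacing fits too. I'll shut the damper now.

```bash
cat >> h.py <<'E'
DC=np.array([597.6,-138.2]); DA=0.051
def dry(x,y,z): c,s=np.cos(DA),np.sin(DA); return np.array([DC[0]+c*x-s*y,DC[1]+s*x+c*y,z])
def go(p,R,**k): ctrl.move_ptp(np.asarray(p,float),R)
E
python3 - <<'E'
from h import *
print("hinge",onz("top",177.5,234.5,200).round(1),"ball",onz("top",171.5,205.8,245).round(1))
f=np.load("top0.npz"); W=cloud("top",f["d"]); Z=W[...,2]
m=np.zeros(Z.shape,bool); m[165:240,430:492]=1; m&=(Z>138)&(Z<155)
v,u=np.where(m); P=np.array([onz("top",a,b,147)[:2] for a,b in zip(u,v)],np.float32)
print("bail",cv2.fitLine(P,2,0,.01,.01).ravel(),P.min(0),P.max(0))
R=down(np.pi/2+DA)
k=dry(-177,0,51)
ctrl.gripper_to(60,30)
go(k+[-25,0,110],R); ctrl.move_l(k+[0,0,100])
s=sensors.read_state(); p,d=optics.grab_frame("wrist"); cv2.imwrite("pics/w1.png",p[...,::-1]); print(s["eef_pos"],s["t"],s["q"].round(2))
# where spigot 1 top etc. should appear is checked by eye
E
```

```text
hinge [442.1 442.  200. ] ball [524.2 447.6 245. ]
bail [ 9.6558172e-01  2.6009986e-01  5.4804785e+02 -4.2998782e+02] [ 476.4857 -448.6824] [ 620.79175 -406.6469 ]
[ 420.70525899 -147.6353854   150.86132412] 2.575 [-0.53  0.05  1.95 -0.    1.14 -2.15]
```

View pics/w1.png

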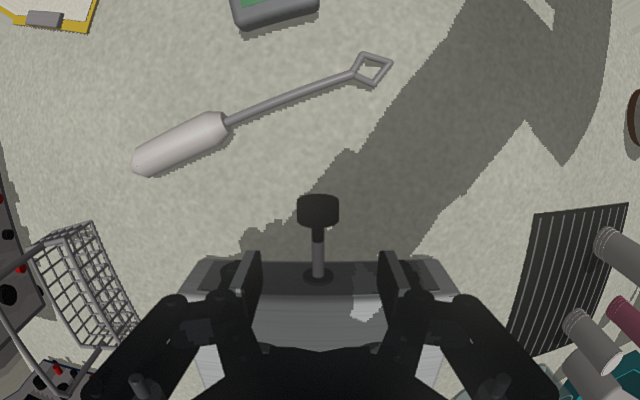

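Wrist view: the knob is at (318,210), centred laterally between the open fingers, with the stem running down to (318,270). The brush is well clear at upper left. Next I grip and push.

```bash
python3 - <<'E'
from h import *
print("knob by wrist (upper rim)",onz("wrist",318,205,58).round(1),"expect",dry(-177,0,58).round(1))
k=dry(-177,0,51); R=down(np.pi/2+DA)
print(ctrl.move_l(k,vel=80,threshold=15), sensors.read_state()["eef_pos"])
ctrl.gripper_to(25,30); s=sensors.read_state(); print(s["grip_width"],s["grasp_force"],s["force"].round(1))
print(ctrl.move_l(dry(-177+37,0,51),vel=60,threshold=30)); ctrl.hold(.3)
s=sensors.read_state(); print(s["eef_pos"].round(1),dry(-141,0,51),s["force"].round(1),s["grip_width"])
ctrl.gripper_to(60); ctrl.move_l(s["eef_pos"]+[0,0,120])
p,d=optics.grab_frame("wrist"); cv2.imwrite("pics/w2.png",p[...,::-1]); p,d=optics.grab_frame("top"); np.savez("top1.npz",p=p,d=d); print(sensors.read_state()["t"])
W=cloud("top",d); Z=W[...,2]
m=np.zeros(Z.shape,bool); m[227:250,360:390]=1; m&=(Z>40)&(Z<70); print("knob px rows",np.where(m)[0].min(),np.where(m)[0].max(), W[m].min(0),W[m].max(0))
E
```

```text
knob by wrist (upper rim) [ 413.9 -147.7   58. ] expect [ 420.8 -147.2   58. ]
False [ 421.33219804 -147.51781536   51.52823472]
31.444293388579986 29.96354734757915 [-1.3 -4.8  1.8]
False
[ 457.3 -147.    51.9] [ 456.78333076 -145.38788311   51.        ] [-5.8 -6.4  6.3] 31.578356986056917
6.9083Traceback (most recent call last):
  File "<stdin>", line 11, in <module>
    return umr_minimum(a, axis, None, out, keepdims, initial, where)
ValueError: zero-size array to reduction operation minimum which has no identity
```

View pics/w2.png

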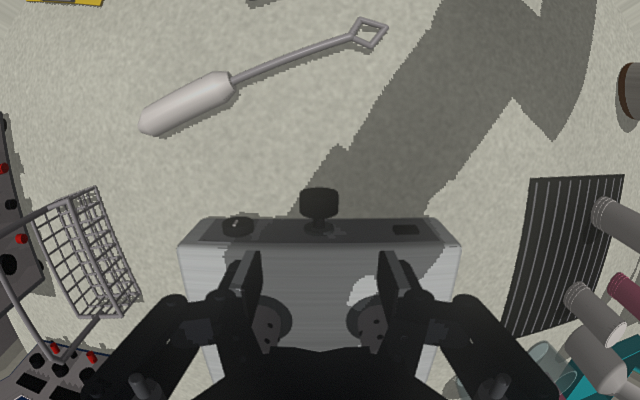

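The knob is home at (320,203), close to the dryer's front. Now the first tube.

```bash
cat >> h.py <<'E'
RG=down(np.pi/2+DA)
def topblob(zlo,zhi,cx,cy,r=60):
    p,d=optics.grab_frame("top"); W=cloud("top",d); Z=W[...,2]
    m=(Z>zlo)&(Z<zhi)&(np.hypot(W[...,0]-cx,W[...,1]-cy)<r)
    return W,m,p
def pick(tx,ty):
    ctrl.gripper_to(62,30)
    go([tx,ty,220],RG); ctrl.move_l([tx,ty,89],vel=120,threshold=15)
    ctrl.gripper_to(40,30); s=sensors.read_state(); print("grip",s["grip_width"],s["grasp_force"],s["force"].round(1),s["eef_pos"].round(1))
    ctrl.move_l([tx,ty,286],vel=150)
def place_hover(S):
    ctrl.move_l([S[0],S[1],286],vel=200); ctrl.move_l([S[0],S[1],250],vel=100)
E
python3 - <<'E'
from h import *
pick(599.3,248.4); S=dry(45,50,0); place_hover(S)
s=sensors.read_state(); p,d=optics.grab_frame("wrist"); cv2.imwrite("pics/w3.png",p[...,::-1]); print(s["t"],s["eef_pos"].round(1),S,s["grip_width"],s["force"].round(1))
E
```

```text
grip 42.25377564902494 30.662357225082815 [0.2 0.5 4.1] [600.1 248.8  90.3]
14.025 [639.8 -85.7 249.4] [639.99259546 -85.97100566   0.        ] 43.21836346373603 [-0.1 -0.2 -1.1]
```

View pics/w3.png

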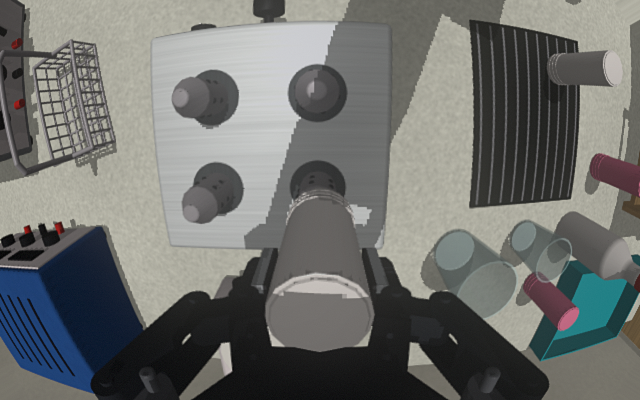

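The tube is held upright with its mouth at (318,195), right over the spigot at (318,178). The neighbouring spigot's tip at (318,88) serves as the check. I'll lower the tube now.

```bash
python3 - <<'E'
from h import *
print("wrist tip",onz("wrist",318,88,152).round(1),"expect",dry(-45,50,152).round(1), "foot",onz("wrist",317,92,80).round(1))
print("tip other",onz("wrist",181,98,152).round(1),"expect",dry(-45,-50,152).round(1))
S=dry(45,50,0)
hit=ctrl.move_l([S[0],S[1],167],vel=60,threshold=12); s=sensors.read_state(); print(hit,s["eef_pos"].round(1),s["force"].round(1),s["t"])
E
```

```text
wrist tip [551.3 -90.4 152. ] expect [550.1 -90.6 152. ] foot [552.2 -91.5  80. ]
tip other [ 558.4 -190.6  152. ] expect [ 555.2 -190.4  152. ]
False [640.3 -86.3 167.4] [ 2.5 -3.3 -0.2] 15.6083
```

```bash
python3 - <<'E'
from h import *
S=dry(45,50,0)
ctrl.gripper_to(58); s=sensors.read_state(); ctrl.move_l([S[0],S[1],290],vel=150)
W,m,p=topblob(100,130,466,242); print("tube2",W[m].mean(0).round(1),m.sum())
tx,ty=W[m].mean(0)[:2]+[.5,.2]
pick(tx,ty); S=dry(-45,50,0)+[.7,-.5,0]; place_hover(S)
hit=ctrl.move_l([S[0],S[1],167],vel=60,threshold=12); s=sensors.read_state(); print(hit,s["eef_pos"].round(1),s["force"].round(1),s["t"])
if not hit:
    ctrl.gripper_to(58); ctrl.move_l([S[0],S[1],290],vel=150)
    go(dry(-177,0,240),RG)
    p,d=optics.grab_frame("top"); W=cloud("top",d); Z=W[...,2]
    for q in (dry(45,50,0),dry(-45,50,0)):
        m=(Z>160)&(np.hypot(W[...,0]-q[0],W[...,1]-q[1])<40); print(q[:2].round(1),W[m].mean(0).round(1),m.sum())
    cv2.imwrite("pics/t2.png",p[140:300,160:560,::-1].repeat(2,0).repeat(2,1)); print(sensors.read_state()["t"])
E
```

```text
tube2 [465.9 242.1 114.5] 163
grip 43.37588974569718 30.586796030402184 [-1.3  0.1  2.9] [467.3 242.7  90.1]
False [551.1 -91.3 167.2] [ 2.1 -2.5 -1.6] 25.4667
[640. -86.] [639.  -84.7 190.6] 183
[550.1 -90.6] [550.2 -90.4 190.6] 180
27.425
```

View pics/t2.png

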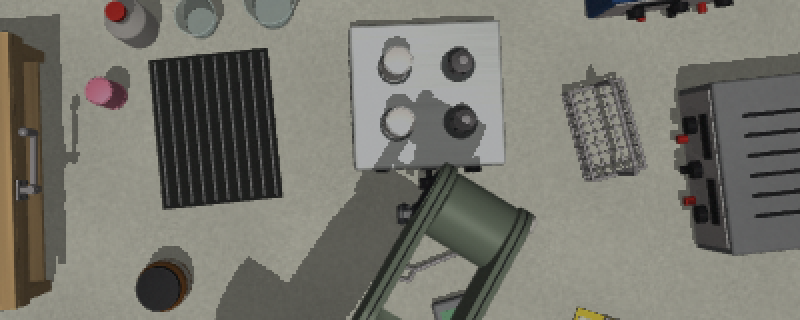

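Both tube tops are at 190.6 mm, fully down, at view px (397,60) and (399,122). The mat is empty. Now I pull the knob out.

```bash
python3 - <<'E'
from h import *
ctrl.gripper_to(55,40); k=dry(-141,-1,51)
ctrl.move_l(k+[0,0,100],vel=150); print(ctrl.move_l(k,vel=80,threshold=15))
ctrl.gripper_to(25,40); s=sensors.read_state(); print(s["grip_width"],s["force"].round(1))
print(ctrl.move_l(dry(-178.5,-1,51),vel=60,threshold=35)); ctrl.hold(.3)
s=sensors.read_state(); print(s["eef_pos"].round(1),dry(-177,-1,51).round(1),s["force"].round(1),s["grip_width"])
ctrl.gripper_to(55); ctrl.move_l(s["eef_pos"]+[0,0,150])
p,d=optics.grab_frame("wrist"); cv2.imwrite("pics/w4.png",p[...,::-1]); print(sensors.read_state()["t"])
E
```

```text
False
31.302160341681066 [-1.4 -2.1  5.5]
False
[ 421.2 -149.1   51.8] [ 420.9 -148.2   51. ] [ 4.7 -1.8  2.2] 31.131143388230686
32.8083
```

View pics/w4.png

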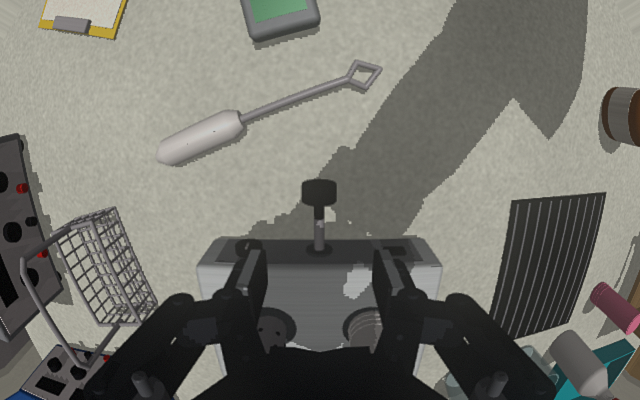

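The knob is fully out: its face is at (319,190) with a long stem visible down to (319,245). Next is the hook, starting from a hover over the nose ball.

```bash
python3 - <<'E'
from h import *
R=down(np.pi+.05)
b=np.array([524.2,447.6]); q=ctrl.solve_ik(np.array([*b,330.]),R); print(None if q is None else q.round(2))
ctrl.move_l(sensors.read_state()["eef_pos"]+[0,0,120]); ctrl.gripper_to(36,30)
go([*(b+[0,-40]),340],R); ctrl.move_l([*b,320])
p,d=optics.grab_frame("wrist"); cv2.imwrite("pics/w5.png",p[...,::-1]); s=sensors.read_state(); print(s["eef_pos"],s["t"])
E
```

```text
[ 0.58  0.41  1.13 -0.    1.6  -2.61]
[524.45666354 447.02383202 320.03198242] 36.6083
```

View pics/w5.png

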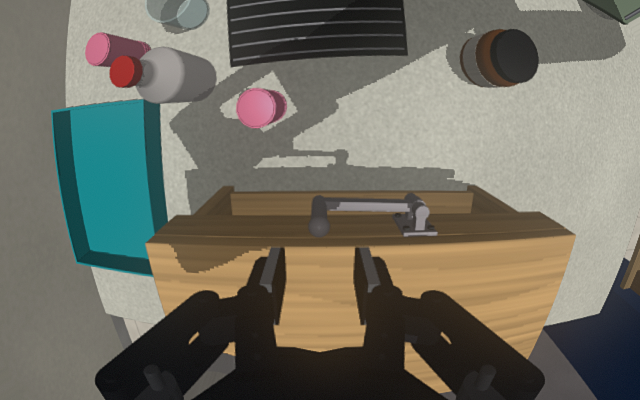

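The ball is at (319,227), laterally midway between the pads, and the hinge is at (422,213). I'll pinch it and swing the hook.

```bash
python3 - <<'E'
from h import *
b=onz("wrist",319,227,244); hg=onz("wrist",421,208,205); f1=onz("wrist",250,241,230); f2=onz("wrist",450,237,230)
print("ball",b.round(1),"hinge",hg.round(1),"face",f1.round(1),f2.round(1))
E
```

```text
ball [525.6 450.6 244. ] hinge [441.1 446.8 205. ] face [577.  471.2 230. ] [421.4 461.4 230. ]
```

```bash
python3 - <<'E'
from h import *
H=np.array([441.8,444.0]); A=.055; b=np.array([525.0,449.0])
print(ctrl.move_l([*(b+[0,-1]),247],vel=60,threshold=10)); s=sensors.read_state(); print(s["eef_pos"].round(1),s["force"].round(1))
ctrl.gripper_to(4,25); s=sensors.read_state(); print(s["grip_width"],s["force"].round(1),s["eef_pos"].round(1))
a0=np.arctan2(*(b-H)[::-1]); a1=A-1.58
for a in np.linspace(a0,a1,10)[1:]:
    h=ctrl.move_l([*(H+83*np.array([np.cos(a),np.sin(a)])),247],vel=70,threshold=25); s=sensors.read_state(); print(round(a,2),h,s["force"].round(1),s["grip_width"].round(1))
    if h: break
ctrl.gripper_to(36); e=s["eef_pos"]; ctrl.move_l(e+[0,0,75]); print(e.round(1))
ctrl.move_l(e+[0,-60,90])
p,d=optics.grab_frame("wrist"); cv2.imwrite("pics/w6.png",p[...,::-1]); s=sensors.read_state(); print(s["eef_pos"],s["t"])
E
```

```text
False
[525.3 448.2 247.7] [0.2 0.3 0.8]
12.83431984787699 [-2.5 -0.4  2.9] [524.6 448.2 247.7]Traceback (most recent call last):
  File "<stdin>", line 7, in <module>
AttributeError: 'float' object has no attribute 'round'
```

```bash
python3 - <<'E'
from h import *
H=np.array([441.8,444.0]); A=.055
s=sensors.read_state(); b=s["eef_pos"][:2]; print(b,s["force"].round(1))
a0=np.arctan2(*(b-H)[::-1]); a1=A-1.58
for a in np.linspace(a0,a1,10)[1:]:
    h=ctrl.move_l([*(H+83*np.array([np.cos(a),np.sin(a)])),247],vel=70,threshold=25); s=sensors.read_state(); print(round(a,2),h,s["force"].round(1),round(s["grip_width"],1))
    if h: break
ctrl.gripper_to(36); e=s["eef_pos"]; ctrl.move_l(e+[0,0,75]); print(e.round(1))
ctrl.move_l(e+[0,-60,90])
p,d=optics.grab_frame("wrist"); cv2.imwrite("pics/w6.png",p[...,::-1]); s=sensors.read_state(); print(s["eef_pos"],s["t"])
E
```

```text
[523.93646702 434.27615937] [-3.2  2.9  3.9]
-0.27 False [-5.1  0.2  5.8] 12.7
-0.43 False [-1.8  3.   4.7] 12.9
-0.59 False [0.6 0.  5.7] 12.5
-0.74 False [ 3.3 -3.4  5.6] 12.8
-0.9 False [ 4.8 -4.5  6.1] 13.2
-1.06 False [ 6.  -7.6  5.2] 12.7
-1.21 False [ 3.  -6.9  6.4] 13.2
-1.37 False [ 0.3 -5.7  6.8] 12.7
-1.52 False [ 1.6 -3.4  6.7] 12.5
[446.3 359.6 247.3]
[446.08178518 299.89618387 336.67587198] 43.2583
```

View pics/w6.png

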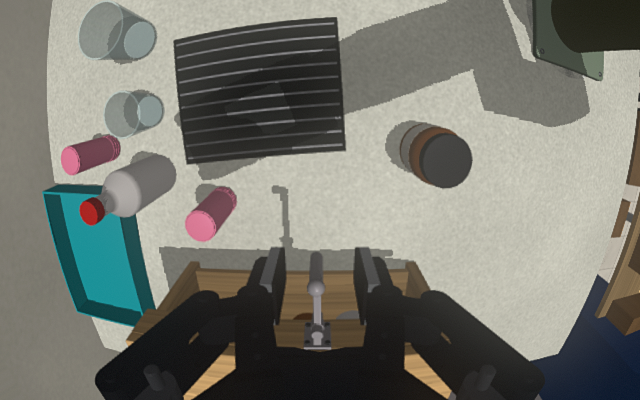

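The hook now points straight out: ball at (316,288), arm down to the hinge block at (316,335). I'll re-measure the bail, then hover over it and check.

```bash
python3 - <<'E'
from h import *
e=sensors.read_state()["eef_pos"]
W,m,p=topblob(136,158,548,-428,110)
v,u=np.where(m); P=np.array([onz("top",a,b,146)[:2] for a,b in zip(u,v)],np.float32)
l=cv2.fitLine(P,cv2.DIST_HUBER,0,.01,.01).ravel(); dvec=l[:2]*np.sign(l[0]); t=(P-l[2:])@dvec; M=l[2:]+dvec*(t.min()+t.max())/2; res=np.abs((P-l[2:])@np.array([-dvec[1],dvec[0]])).max()
ang=np.arctan2(dvec[1],dvec[0]); print("mid",M,"ang",ang,"len",np.ptp(t),"res",res,len(P))
W2,m2,_=topblob(45,65,548,-428,110); v,u=np.where(m2); Q=np.array([onz("top",a,b,56)[:2] for a,b in zip(u,v)],np.float32); print("rim",cv2.minAreaRect(Q))
np.save("bail.npy",[*M,ang])
R=down(ang-np.pi/2)
ctrl.move_l([e[0],e[1]-40,400]); ctrl.gripper_to(40,70)
g=M-29*dvec
go([*g,300],R)
s=sensors.read_state(); p,d=optics.grab_frame("wrist"); cv2.imwrite("pics/w7.png",p[...,::-1]); print(s["eef_pos"],g,s["q"].round(2),s["t"])
E
```

```text
mid [ 549.2657  -429.97202] ang 0.26582322 len 150.26523 res 5.757118 138
rim ((549.1741943359375, -429.06817626953125), (151.80929565429688, 90.66656494140625), 15.214218139648438)Traceback (most recent call last):
  File "<stdin>", line 10, in <module>
plant.MotionError: the arm cannot follow that straight line within its joint ranges
```

```bash
python3 - <<'E'
from h import *
*M,ang=np.load("bail.npy"); M=np.array(M); dvec=np.array([np.cos(ang),np.sin(ang)])
R=down(ang-np.pi/2); g=M-29*dvec
ctrl.gripper_to(40,70)
go([580,100,380],R); go([*g,300],R)
s=sensors.read_state(); p,d=optics.grab_frame("wrist"); cv2.imwrite("pics/w7.png",p[...,::-1]); print(s["eef_pos"],g,s["q"].round(2),s["t"])
E
```

```text
[ 522.18112778 -436.47806167  300.45806076] [ 521.28424 -437.59042] [-0.82  0.4   1.2   0.    1.54  0.48] 48.9583
```

View pics/w7.png

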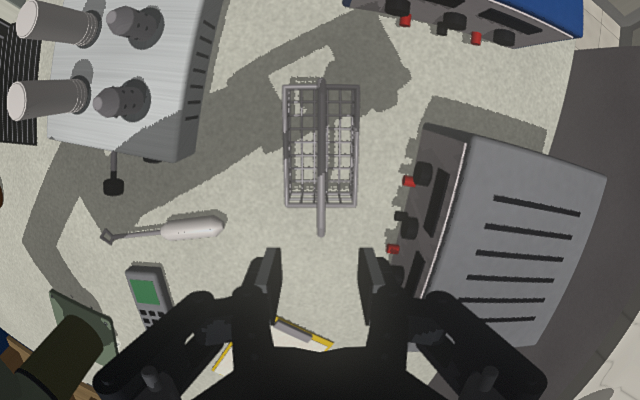

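The bail runs vertically at column 320, rows 85 to 235, so it is aligned with the jaws. I'll grasp it and lift.

```bash
python3 - <<'E'
from h import *
*M,ang=np.load("bail.npy"); M=np.array(M); dvec=np.array([np.cos(ang),np.sin(ang)]); g=M-29*dvec
print(ctrl.move_l([*g,152],vel=80,threshold=12)); print(sensors.read_state()["eef_pos"].round(1))
ctrl.gripper_to(2,70); s=sensors.read_state(); print(s["grip_width"],s["grasp_force"],s["force"].round(1))
ctrl.move_l([*g,250],vel=100); ctrl.move_l([*g,380],vel=150)
R=down(.055-np.pi/2); go([560,0,390],R); go([430,270,380],R)
s=sensors.read_state(); print(s["eef_pos"].round(1),s["grip_width"],s["force"].round(1),s["t"])
p,d=optics.grab_frame("wrist"); cv2.imwrite("pics/w8.png",p[...,::-1])
E
```

```text
False
[ 521.6 -437.9  152.7]
5.152368892634011 68.27435374259949 [ 0.2 -0.3  1.7]
[430.9 269.2 380.1] 5.522146349669621 [ 0.5  0.1 -1.9] 56.3417
```

View pics/w8.png

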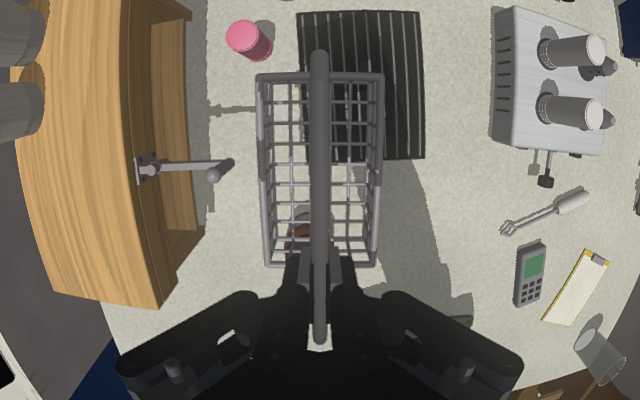

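The basket is held in line with the tool, with the bail at column 320. The hook ball is at (218,170). Before inserting, I'll check the bail's tilt with the top camera's depth and recompute the ball position.

```bash
python3 - <<'E'
from h import *
print("ball",onz("wrist",218,172,244).round(1),"hinge",onz("wrist",150,167,205).round(1))
ctrl.move_l([415,270,274],vel=120); s=sensors.read_state(); e=s["eef_pos"]; print(e.round(1))
W,m,p=topblob(220,330,e[0]+60,e[1],120); X=W[m]; 
n=np.array([-np.sin(.055),np.cos(.055)]); dd=np.array([np.cos(.055),np.sin(.055)])
t=(X[:,:2]-e[:2])@dd; w=(X[:,:2]-e[:2])@n
for a in range(-20,120,10):
    k=(t>=a)&(t<a+10)&(abs(w)<12); 
    if k.sum(): print(a,k.sum(),np.median(X[k],0).round(1))
cv2.imwrite("pics/t3.png",p[130:330,100:400,::-1].repeat(2,0).repeat(2,1))
p,d=optics.grab_frame("scene"); cv2.imwrite("pics/s3.png",cv2.resize(p[130:330,330:530,::-1],None,fx=3,fy=3))
E
```

```text
ball [450.2 359.5 244. ] hinge [443.9 452.5 205. ]
[415.8 270.2 275. ]
20 1 [444.2 268.5 269.2]
30 11 [449.9 270.2 271.8]
40 8 [460.9 272.2 269.7]
50 11 [471.9 273.8 272.9]
60 10 [480.3 274.6 271.8]
70 11 [491.4 274.5 272.7]
80 11 [499.8 274.7 271.6]
90 13 [512.4 275.7 265.7]
100 7 [517.4 273.9 261.7]
```

View pics/s3.png

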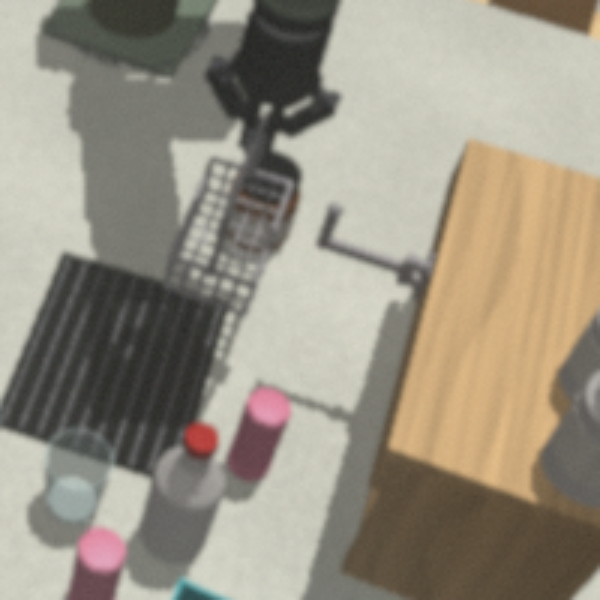

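The scene view shows the basket hanging level in front of the hook, whose nose is at crop (330,215). Depth confirms the bail axis at 268 mm, level to within noise. Next I insert it over the nose and lower.

```bash
python3 - <<'E'
from h import *
h=ctrl.move_l([416,397,274],vel=70,threshold=8); s=sensors.read_state(); print(h,s["eef_pos"].round(1),s["force"].round(1))
if not h:
    ctrl.move_l([416,397,222],vel=60,threshold=8); s=sensors.read_state(); print(s["eef_pos"].round(1),s["force"].round(1))
    h=ctrl.move_l([416,397,209],vel=20,threshold=4); s=sensors.read_state(); print(h,s["eef_pos"].round(1),s["force"].round(1),s["grip_width"],s["t"])
p,d=optics.grab_frame("scene"); cv2.imwrite("pics/s4.png",cv2.resize(p[130:330,330:530,::-1],None,fx=3,fy=3))
E
```

```text
False [416.  396.7 274. ] [-0.3 -0.  -2. ]
[416.3 397.2 222.6] [-0.1  0.7 -2.6]
True [415.9 397.  210.6] [ 0.2 -0.4  4.3] 5.736957246678278 61.075
```

View pics/s4.png

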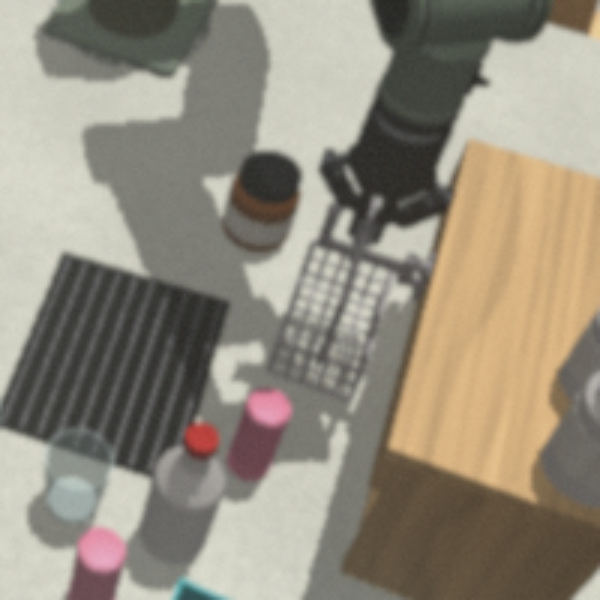

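The bail touched the hook at the expected height (axis about 204.6 mm), and the view shows it lying across the arm inside the nose. Now I release, back off and check.

```bash
python3 - <<'E'
from h import *
e=sensors.read_state()["eef_pos"]; ctrl.gripper_to(26,20); ctrl.hold(.5)
ctrl.move_l(e+[0,0,100],vel=80); R=sensors.read_state()["eef_rot"]; go([430,150,360],R); go([450,-300,330],R); ctrl.hold(1)
W,m,p=topblob(190,225,444,398,90); X=W[m]
H=np.array([444.3,398.6]); k=(abs(X[:,1]-398)<25); print("bail",X[k].mean(0).round(1),X[k].min(0).round(1),X[k].max(0).round(1))
Z=W[...,2]
k=(Z>52+46)&(Z<135)&(abs(W[...,0]-444)<95)&(abs(W[...,1]-398)<60); print("rim",W[k].mean(0).round(1),W[k].min(0).round(1),W[k].max(0).round(1))
for q in (dry(45,50,0),dry(-45,50,0)):
    m=(Z>160)&(np.hypot(W[...,0]-q[0],W[...,1]-q[1])<40); print(q[:2].round(1),W[m].mean(0).round(1),m.sum())
print(sensors.read_state()["t"],sensors.read_state()["force"].round(1))
cv2.imwrite("pics/t5.png",cv2.resize(p[130:310,140:440,::-1],None,fx=2.6,fy=2.6))
E
```

```text
bail [443.4 399.4 205.9] [368.3 384.1 190.6] [520.4 422.5 216.2]
rim [445.2 395.4 113.2] [368.5 349.3  98.3] [521.2 448.4 134.7]
[640. -86.] [639.2 -84.9 190.7] 182
[550.1 -90.6] [550.1 -90.4 190.7] 181
67.075 [ 0.5  0.4 -0. ]
```

View pics/t5.png

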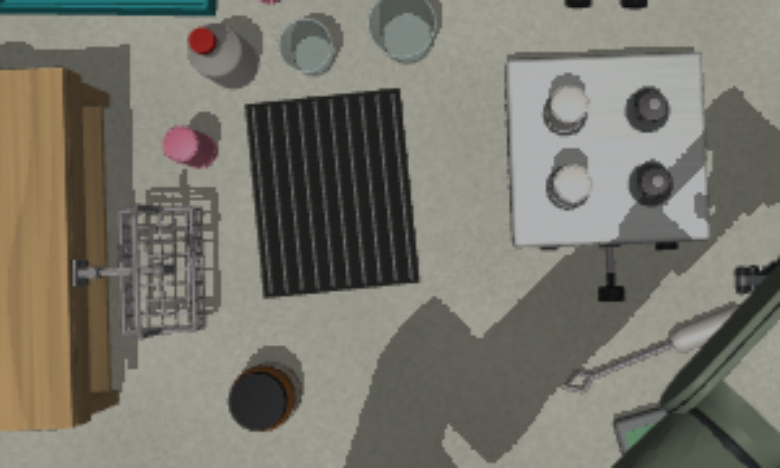

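The basket hangs level on the hook at (160,270), with the bail middle at about (443,399,205) and the rim at 113 mm. The knob is out at (611,292), both tubes are down at (568,103) and (570,185), and the robot is clear. I'll hand it in.

```bash
python3 -c "
from plant import ctrl
print(ctrl.finish_job())"
```

```text
the job is handed in; nothing more can be done
None
```

The job is handed in: the air was shut first, both washed tubes present are fully down on their own spigots, the knob is back fully out, and the basket hangs mid-bail on the opened hook; my last camera check agreed, but no verdict was shown.

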